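Put the stapler away and close the pencil case

ROBOT

A 6-joint arm with a two-finger parallel gripper is mounted at the origin on the work surface. World frame = base frame: x ahead of the robot, y to its left, z up, the work surface at z = 0. Lengths are in m, angles in rad, forces in N, time in s.
With the tool pointing down it reaches from about 0.3 to 0.85 m from the base axis. Payload 5.4 kg.
Tool frame: the origin (TCP) lies midway between the tips of the shut fingers; the grasp point (between the pads) lies arm.grasp_offset behind it (arm.grasp_offset is the distance from the TCP to the grasp point, in m); z points along the fingers, y is the line along which they close (so a half turn about z gives the same grasp; the last joint's range is limited). The gripper opens to 85 mm and grips with 20 to 120 N. Pads are 22 mm wide; open, the fingers measure 114 mm over their backs; the gripper's body (76 mm by 85 mm) begins 54 mm behind the grasp point. The pads swing forward as they close: fully open they stand 13 mm farther back than shut.
Start: joints at [0.985, 0.158, 1.597, -0, 1.386, -0.21], TCP at [0.211, 0.535, 0.231] pointing down, gripper open.
Joint ranges: [-2.91, 2.91], [-0.94, 2.29], [0.18, 2.7], [-1.29, 4.43], [0.17, 2.64], [-3, 3]. Speed limits (rad/s): [2.57, 2.57, 3.14, 3.14, 3.14, 3.14].

INTERFACE

Orientations are given as a rotation vector (axis times angle).
In Python, from rig import arm gives the robot as it stands.
- The arm moves only by the shell command python3 -m handwheel 'ROWS' [OPENING] [FORCE]. ROWS is JSON, a list of rows, each a list of 6 numbers: the shift along the tool's x, y, z in m, then the turn, a rotation vector about the tool's x, y, z in rad. A call has 1 to 10 rows; each row is the pose to reach, as a shift and turn from the pose commanded when the call began, along the tool's axes at that moment; what a row does not reach only later rows make up. A row lasts 1/8 s, in which the tool goes at most 62.5 mm and 10.7 degrees, less where a joint would pass 70% of its speed; a pose out of reach is approached as far as the arm can. A call with a gripper value outside its range is refused whole. OPENING is the closure, from 0 (fully open) to 1 (shut), set as the call begins (- or left out, the last holds). The fingers move at their own pace and stop on an object; FORCE is the grip in N (left out, the last holds). Time passes only in rows, so rows that repeat a pose let the fingers close. It gives the time, the measured TCP pose, the force, the opening and the grip force at its end, in the units of the state.
- arm.state(): the state, without advancing time (a new reading comes with each control period).
- arm.read_camera(name): name is "side" or "top"; returns the picture (400x640x3 uint8, red, green, blue); there is no depth.
- arm.get_calibration(name): a dict with "fov_y" (degrees; the focal length in pixels is half the picture's height over the tangent of half this angle, whatever the lens; pixels are square), "cx", "cy" (the principal point, pixels), "origin" and "orientation" of the camera in the world. Camera axes: x right, y down, z forward; pixel columns grow to the right and rows downward; lengths in m; the calibration is good to about 2 mm. A picture is of the moment at which its call begins. get_calibration takes no time and is no camera call.
- arm.sign_off(): hands the job in; it is judged then, once.
Trained networks look in the newest picture that a camera, given by its name, has taken for a name from the list of things; names that differ only in an ending like _2 or _b are one class to them, and where a whole thing is asked for, a point or a joint stands for the part that bears it (a point fixed in the world has none). Each returns a list of dicts, best first, with "score" (0 to 1); they miss things now and then, are a little off and sometimes report something else, mostly with a low value. They report only what shows in the picture. A call takes as long as a camera call. They do not tell look-alikes from the thing itself.
- arm.search_frame(camera, query): "centre" ([x, y, z] in m, in the coordinates of the camera as it stood for that picture, good to about 4 mm: the middle of the surface that is visible of it).
- arm.mark_of(camera, query): "centre" ([x, y, z] in m, in the coordinates of the camera as it stood for that picture, good to about 4 mm: a listed point, or the origin of a listed thing).
The state is a dict: "t": time; "joint_positions": joint angles; "qvel": joint speeds; "effort": joint torques, N m; "tool_pos": TCP position; "tcp_rot": TCP orientation; "force": force on the tool from outside, world axes, zero at the start; "wrist_torque": the same for the moment, N m; "finger_gap": opening from 0.0 (shut) to 1.0 (fully open); "grasp_force": force on a finger pad.
Only numpy, scipy, OpenCV 4.12 (cv2) and the standard library are available. Lean on these libraries where they do the work, as an engineer would, in place of code of your own. Each camera call takes 0.05 s, during which the arm holds its last target. There are 200 camera calls.

TASK

Put the red stapler away in the open dark blue pencil case, standing on its base, then close the case: take the light blue cover off its sloping rest and lower it gently, kept level and not dropped, over the two guide pins until it lies flat on the rim all round. Leave the ramekin of pencils, the two rolls of tape and the bulldog clip where they stand.

Things in the scene. Friction and masses are not known exactly. Their poses are not given: they have to be found in the camera images.
- case: Open dark blue pencil case, 100 (x) x 200 (y) x 55 mm high, fixed. Origin: centre of underside, z up. Floor 5 mm thick, inside 92 (x) x 148 (y) x 50 mm deep, solid blocks at both ends. On them at x = 0, y = +86 and -86 mm a steel guide pin, 10 mm diameter, rises 22 mm above the rim, tapered over its top 6 mm. Tight beside the stapler: open the fingers only part way inside.
- cover: Loose light blue plate 100 (x) x 200 (y) x 6 mm, 170 g, with 15 mm holes at x = 0, y = +86 and -86 mm; either end fits either pin. Origin: centre of flat underside, z its upward normal. In the middle of its top a white bar handle 14 mm thick (x), 80 mm long (y), from z = 6 to 40 mm. Starts on the rest, tilted 35 degrees. Seated, its origin is 55 mm above the table.
- rest: Pale wooden sloping rest, fixed, 190 mm long (y); its board, 110 mm up the slope, is tilted 35 degrees, low edge at its -x (turned away from the robot), high edge at +x, highest point 95 mm. A ledge along the low edge, 9 mm proud of the board, stops the cover. Origin: on the table; the middle of the board's upper face is 62 mm above it.
- stapler: Red metal stapler standing on its base, 125 long (x) x 36 wide (y) x 44 mm high, 260 g. Origin: centre of underside, z up. Base plate up to z = 8 mm; steel magazine 16 mm wide, z = 16 to 26; red top arm 20 mm wide, z = 26 to 44, full length; hinge block 28 mm wide at x = 25 to 59, up to z = 34. The arm does not move. Best gripped across y on the top arm at x about 0. May face either way in the case.
- ramekin: Bystander: white ceramic ramekin, 90 mm across and 46 mm high, with three pencils fixed in it that lean outward to 57 mm from its axis and 155 mm high. Origin: centre of its underside. Loose.
- tape0: Bystander: honey-coloured roll of clear tape lying flat, 90 mm across, 25 mm high, hole 68 mm. Origin: centre of its underside. Loose.
- tape1: Bystander: roll of clear tape, same as the other.
- clip: Bystander: steel bulldog clip lying flat, 75 mm long (y), about 55 mm (x), 22 mm high. Origin: under its middle. Loose.
There are look-alikes about, which are no part of the job. There is more than one size of the stapler; the one meant has the size given above. Of the things that look like the cover, the smaller one is meant.

How it is judged:
On the way, in this order (a step that is already met when the one before it is completed fails the run):
1. the stapler stands on the floor of the case, let go (x of stapler in the frame of case between -0.031 and 0.031 m and y of stapler in the frame of case between -0.02 and 0.02 m and z of stapler in the frame of case between 0.002 and 0.009 m and angle between stapler's own z axis and vertical below 0.08 rad and contact force between stapler and the fingers below 0.1 N), for 0.2 s.
2. the cover lies level on the rim over both pins (z of cover in the frame of case between 0.0525 and 0.0575 m and horizontal distance between cover and case below 0.005 m and angle between cover's own z axis and vertical below 0.03 rad and angle between the y axis of cover and the y axis of case, either way round below 0.06 rad), for 0.2 s.
At the end, for the whole second after the job is handed in: Stapler on the case floor (upright within 4.5 degrees, within 4 mm of the floor); cover on the rim, pins through its holes (within 2.5 mm of rim height, 5 mm of centre, 3.4 degrees of the case's heading, 1.7 degrees of level); both at rest and let go (all of step 1 and all of step 2 and contact force between cover and the fingers below 0.1 N and linear speed of each of stapler, cover below 0.02 m/s); the robot touches nothing.
It fails at once if a bystander is shifted by more than 30 mm or tipped (distance of any of ramekin, tape0, tape1, clip from where it was at the start of the episode above 0.03 m or angle between ramekin's own z axis and vertical above 0.4 rad).
It fails at once if the cover goes onto the pins tilted by more than 14 degrees (horizontal distance between cover and case below 0.03 m and z of cover in the frame of case below 0.075 m and angle between cover's own z axis and vertical above 0.25 rad).
It fails at once if the cover drops or slams down on the case (over 0.45 m/s within 60 mm above its seat) (horizontal distance between cover and case below 0.06 m and z of cover in the frame of case below 0.115 m and linear speed of cover above 0.45 m/s).
It also fails if it takes over 69 s, if anything falls off the work surface, if the arm or the gripper's body presses on something with over 40 N, if the wrist force passes 120 N, or if a joint passes its speed limit or range.

## Working session

There is one attempt and no reset: what is moved stays moved. The work goes in short steps, Python scripts to look and compute and a shell command to move; the robot and the scene stay as the last step left them, time stands still between calls to the robot, and variables do not carry over. Pictures are saved under pics/ and viewed, at most 10 in all, crops included, and the job is handed in when it is done.

```bash
mkdir -p pics; ls; cat > h.py <<'E'
import numpy as np, cv2
from scipy.spatial.transform import Rotation as R
from rig import arm
def K(n):
    c=arm.get_calibration(n); f=200/np.tan(np.radians(c['fov_y'])/2)
    o=np.array(c['orientation'],float); M=R.from_rotvec(o).as_matrix() if o.shape==(3,) else (o if o.shape==(3,3) else None)
    return c,f,M,np.array(c['origin'])
def w(n,p): c,f,M,o=K(n); return M@np.array(p)+o
def px(n,P): c,f,M,o=K(n); q=M.T@(np.array(P)-o); return c['cx']+f*q[0]/q[2], c['cy']+f*q[1]/q[2]
def ray(n,u,v,z):
    c,f,M,o=K(n); d=M@np.array([(u-c['cx'])/f,(v-c['cy'])/f,1]); return o+d*(z-o[2])/d[2]
E
python3 - <<'E'
from h import *
print(arm.get_calibration('top'),arm.get_calibration('side'),arm.grasp_offset)
for n in('top','side'):
    im=arm.read_camera(n); cv2.imwrite(f'pics/{n}0.png',im[:,:,::-1])
    for q in('case','cover','rest','stapler','ramekin','tape0','clip'):
        for d in arm.mark_of(n,q): 
            P=w(n,d['centre']);print(n,q,round(d['score'],2),P.round(3),np.round(px(n,P)))
print(arm.state())
E
```

```text
pics
{'fov_y': 52.06295595043467, 'cx': 314.6866459197512, 'cy': 200.52688612655524, 'origin': array([ 0.3960266 , -0.04071594,  1.13756226]), 'orientation': array([-2.14735882,  2.18048065, -0.0839273 ])} {'fov_y': 52.29851027673599, 'cx': 318.8320650331518, 'cy': 197.41102248198032, 'origin': array([ 0.04578592, -0.84596152,  0.85783368]), 'orientation': array([-2.19034856,  0.59942678, -0.27499474])} 0.0187
top case 0.83 [ 0.526  0.273 -0.002] [210. 195.]
top cover 0.94 [ 0.518 -0.284  0.058] [414. 192.]
top cover 0.67 [ 0.256 -0.369  0.051] [450. 292.]
top cover 0.38 [ 0.769 -0.001 -0.001] [306. 109.]
top rest 0.84 [ 0.517 -0.276 -0.004] [406. 195.]
top stapler 0.85 [ 0.456 -0.012 -0.002] [312. 218.]
top stapler 0.75 [ 0.34  -0.121 -0.001] [352. 260.]
top stapler 0.69 [0.385 0.103 0.003] [270. 244.]
top ramekin 0.56 [ 0.653 -0.011  0.   ] [310. 149.]
top tape0 0.96 [0.713 0.161 0.001] [250. 129.]
top tape0 0.92 [ 0.773 -0.002  0.002] [307. 107.]
top tape0 0.15 [ 0.652 -0.01   0.001] [310. 149.]
top clip 0.56 [ 0.703 -0.217 -0.004] [383. 130.]
top clip 0.15 [ 0.65  -0.012  0.003] 
[... 621 characters left out ...]
]
{'t': 0.8, 'joint_positions': array([ 9.84943644e-01,  1.58372866e-01,  1.59699176e+00, -2.09546393e-05,
        1.38621148e+00, -2.10105658e-01]), 'qvel': array([ 1.63442903e-04, -1.33858586e-04, -3.44405501e-04,  8.39616365e-05,
        6.36943432e-04,  4.73665429e-04]), 'effort': array([-5.72307454e-04, -3.95995581e+01, -3.31685328e+01, -4.36045784e-04,
        6.35394754e-04,  1.37558679e-06]), 'tool_pos': array([0.21102612, 0.53485969, 0.23131854]), 'tcp_rot': array([5.86745365e-01, 3.08628817e+00, 1.14340664e-05]), 'force': array([0.18960968, 0.81663766, 0.1004136 ]), 'wrist_torque': array([-0.00165623, -0.0142659 , -0.01347984]), 'grasp_force': 0.0, 'finger_gap': 1.0018574832779725}
```

```bash
python3 - <<'E'
import cv2
a=cv2.imread('pics/top0.png')[80:340,170:490]; cv2.imwrite('pics/topc.png',cv2.resize(a,None,fx=2.3,fy=2.3,interpolation=cv2.INTER_CUBIC))
E
```

```text
(no output)
```

View pics/topc.png

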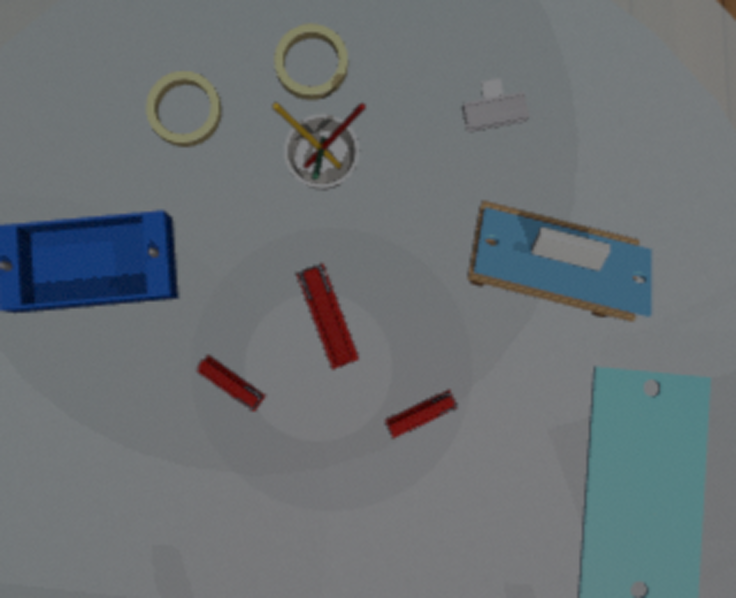

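View pics/side0.png

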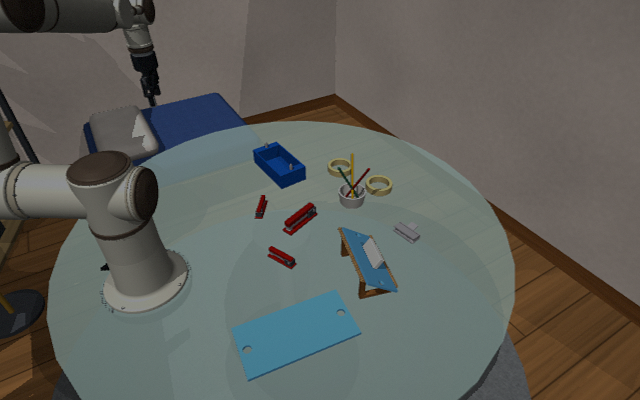

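The middle stapler, about 102 px long at crop (328,315), is the 125 mm one. The other two are about 80 mm. The cover lies on the rest at crop (560,260) and the case is at (90,260). Next I'll refine the yaws.

```bash
cat > fit.py <<'E'
from h import *
T=cv2.imread('pics/top0.png'); S=cv2.imread('pics/side0.png')
def pose(x,y,z,yaw,pitch=0): return R.from_euler('z',yaw)*R.from_euler('y',pitch),np.array([x,y,z])
def pts(P,L): r,t=P; return r.apply(np.array(L,float))+t
def draw(im,n,P,L,s,x0,y0,col):
    q=np.array([px(n,p) for p in pts(P,L)]); q=((q-[x0,y0]+.5)*s*8-4).astype(int)
    cv2.polylines(im,[q],True,col,1,cv2.LINE_AA,3)
def circ(x,y,z,r): return [[x+r*np.cos(a),y+r*np.sin(a),z] for a in np.linspace(0,6.283,24)]
def rect(a,b,z): return [[a,b,z],[-a,b,z],[-a,-b,z],[a,-b,z]]
E
python3 - <<'E'
from fit import *
hsv=cv2.cvtColor(T,cv2.COLOR_BGR2HSV)
m=((hsv[...,0]<8)|(hsv[...,0]>172))&(hsv[...,1]>150)
n,l,st,c=cv2.connectedComponentsWithStats(m.astype(np.uint8))
for i in range(1,n):
    if st[i,4]>80:
        v,u=np.where(l==i); P=np.array([ray('top',a,b,.044)[:2] for a,b in zip(u,v)])
        mu=P.mean(0); e,V=np.linalg.eigh(np.cov(P.T)); a=V[:,1]; pr=(P-mu)@a; pq=(P-mu)@V[:,0]
        print('red',mu.round(3),'mid',(mu+a*(pr.max()+pr.min())/2).round(4),'yaw',np.arctan2(a[1],a[0]).round(3),'L',np.ptp(pr).round(3),np.ptp(pq).round(3))
f=lambda x,y:(170+x/2.3,80+y/2.3)
A=ray('top',*f(153,252),.077);B=ray('top',*f(5,265),.077);print('pins',A,B,(A+B)/2,np.linalg.norm(A-B),np.arctan2(-(B-A)[0],(B-A)[1]))
# cover holes
A=ray('top',*f(640,279),.065);B=ray('top',*f(491,241),.065);print('holes',A,B,(A+B)/2,np.linalg.norm(A-B),np.arctan2(-(B-A)[0],(B-A)[1]))
E
```

```text
red [ 0.451 -0.016] mid [ 0.4564 -0.0143] yaw -2.786 L 0.117 0.031
red [0.383 0.103] mid [0.3818 0.1012] yaw 0.92 L 0.077 0.021
red [ 0.341 -0.117] mid [ 0.3418 -0.12  ] yaw 1.983 L 0.077 0.021
pins [0.52981475 0.18179747 0.077     ] [0.51771185 0.35110566 0.077     ] [0.5237633  0.26645156 0.077     ] 0.16974022296886196 0.07136302806875358
holes [ 0.49112048 -0.37155838  0.065     ] [ 0.53752759 -0.20398522  0.065     ] [ 0.51432404 -0.2877718   0.065     ] 0.17388037034025353 -0.2701655780697917
```

```bash
cat > ov.py <<'E'
from fit import *
def mosaic(case,cov,stp,out):
    import copy
    tiles=[]
    for n,I in(('top',T),('side',S)):
        for P,k in((case,0),(cov,1),(stp,2)):
            c=px(n,P[1]+[0,0,.04]); s=4; x0,y0=int(c[0])-32,int(c[1])-36
            if k==0 or k==1: s=3; x0,y0=int(c[0])-44,int(c[1])-48
            w_=264//s; I2=I[y0:y0+ (72*4)//s, x0:x0+w_]
            t=cv2.resize(I2,None,fx=s,fy=s,interpolation=cv2.INTER_CUBIC)
            d=lambda L,col: draw(t,n,P,L,s,x0,y0,col)
            if k==0:
                d(rect(.05,.1,.055),(0,255,255)); d(rect(.046,.074,.055),(0,200,0)); d(rect(.05,.1,0),(0,120,255))
                for y in(.086,-.086): d(circ(0,y,.077,.004),(255,255,255)); d([[0,y,.055],[0,y,.077]],(0,0,255))
            if k==1:
                d(rect(.05,.1,.006),(0,255,255)); d(rect(.007,.04,.04),(0,0,255))
                for y in(.086,-.086): d(circ(0,y,.006,.0075),(0,255,0))
            if k==2:
                d(rect(.0625,.018,.008),(0,255,255)); d(rect(.0625,.01,.044),(0,255,0)); d([[.025,.014,.034],[.059,.014,.034],[.059,-.014,.034],[.025,-.014,.034]],(255,255,0))
            tiles.append(t[:288,:264])
    M=np.vstack([np.hstack(tiles[:3]),np.hstack(tiles[3:])]); cv2.imwrite(out,M); print(M.shape)
E
python3 - <<'E'
from ov import *
D=np.radians(-35)
mosaic(pose(.526,.270,0,.071),pose(.516,-.286,.062,np.pi-.27,D),pose(.457,-.014,0,.356),'pics/m1.png')
E
```

```text
(576, 792, 3)
```

View pics/m1.png

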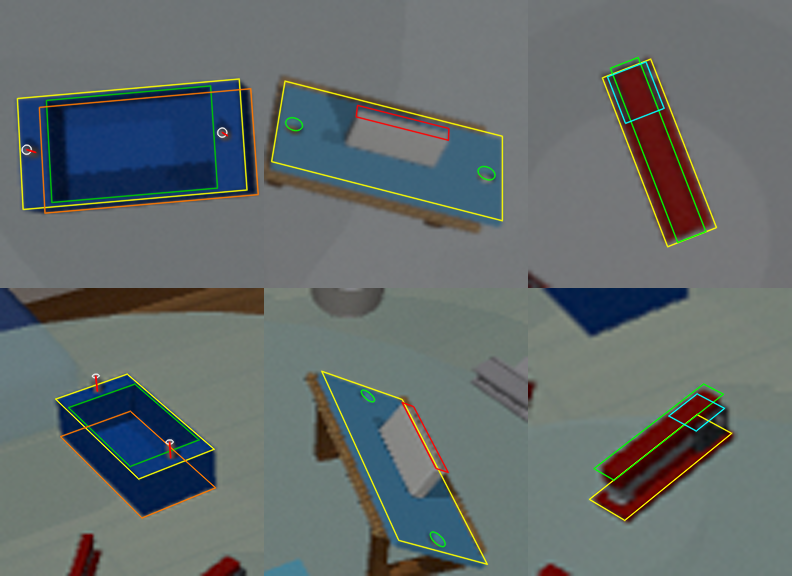

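The overlays fit in both views to within about 1 px, which confirms the case, cover and stapler poses. Now the grasp of the stapler.

```bash
cat >> h.py <<'E'
def down(yaw,tilt=0,ax=0): # tool y axis at world heading yaw, pointing down
    y=np.array([np.cos(yaw),np.sin(yaw),0]); z=np.array([0,0,-1.]); return R.from_matrix(np.c_[np.cross(y,z),y,z])
def to(pos,rot):
    s=arm.state(); r=R.from_rotvec(s['tcp_rot'])
    return r.inv().apply(np.array(pos)-s['tool_pos']).round(4), (r.inv()*rot).as_rotvec().round(4)
E
python3 - <<'E'
from h import *
print(R.from_rotvec(arm.state()['tcp_rot']).as_matrix().round(3))
for h in (1.927,1.927-np.pi): print(to([.457,-.014,.10],down(h)), to([.457,-.014,.016],down(h)))
E
```

```text
[[-0.93   0.367  0.   ]
 [ 0.367  0.93   0.   ]
 [-0.     0.    -1.   ]]
(array([-0.4302, -0.4203,  0.1313]), array([ 0.    ,  0.    , -0.7319])) (array([-0.4302, -0.4203,  0.2153]), array([ 0.    ,  0.    , -0.7319]))
(array([-0.4302, -0.4203,  0.1313]), array([ 0.    , -0.    ,  2.4096])) (array([-0.4302, -0.4203,  0.2153]), array([ 0.    , -0.    ,  2.4096]))
```

```bash
python3 -m handwheel '[[-0.43,-0.42,0.12,0,0,-0.732],[-0.43,-0.42,0.12,0,0,-0.732],[-0.43,-0.42,0.12,0,0,-0.732],[-0.43,-0.42,0.12,0,0,-0.732],[-0.43,-0.42,0.12,0,0,-0.732],[-0.43,-0.42,0.12,0,0,-0.732],[-0.43,-0.42,0.12,0,0,-0.732],[-0.43,-0.42,0.12,0,0,-0.732],[-0.43,-0.42,0.12,0,0,-0.732],[-0.43,-0.42,0.12,0,0,-0.732]]' 0.3; python3 -m handwheel '[[0,0,0,0,0,0]]'; python3 - <<'E'
from h import *
print(arm.state()['joint_positions'],to([.457,-.014,.016],down(1.927)))
E
```

```text
t: 2.05
tool_pos: [0.4531, -0.0054, 0.1136]
tcp_rot: [-0.556, 3.091, -0.001]
force: [1.1, 1.0, -0.3]
finger_gap: 0.701
grasp_force: 0.0
t: 2.17
tool_pos: [0.4532, -0.0067, 0.1133]
tcp_rot: [0.548, -3.093, 0.001]
force: [-0.2, -0.2, 0.7]
finger_gap: 0.706
grasp_force: 0.0
[-2.82134194e-01 -3.05355546e-02  2.04267623e+00 -5.84670275e-04
  1.12947517e+00 -2.20308389e+00] (array([-0.0011, -0.0081,  0.0973]), array([-0.0004, -0.0003, -0.0058]))
```

```bash
python3 -m handwheel '[[-0.001,-0.008,0.04,0,0,-0.006],[-0.001,-0.008,0.06,0,0,-0.006],[-0.001,-0.008,0.06,0,0,-0.006]]'; python3 - <<'E'
from h import *
print(to([.457,-.014,.016],down(1.927)))
E
```

```text
t: 2.55
tool_pos: [0.4543, -0.0092, 0.0523]
tcp_rot: [0.566, -3.087, -0.003]
force: [0.6, 0.4, 0.2]
finger_gap: 0.701
grasp_force: 0.0
(array([-0.0009, -0.0056,  0.0363]), array([ 0.0026, -0.0031,  0.0068]))
```

```bash
python3 -m handwheel '[[-0.001,-0.005,0.02,0,0,0],[-0.001,-0.005,0.035,0,0,0],[-0.001,-0.005,0.035,0,0,0],[-0.001,-0.005,0.035,0,0,0]]'; python3 - <<'E'
from h import *
print(to([.457,-.014,.016],down(1.927)))
E
```

```text
t: 3.05
tool_pos: [0.4591, -0.0146, 0.0193]
tcp_rot: [-0.566, 3.089, -0.001]
force: [0.8, 0.1, 0.2]
finger_gap: 0.698
grasp_force: 0.0
(array([0.0018, 0.0013, 0.0033]), array([-0.0006,  0.0008,  0.0063]))
```

```bash
python3 -m handwheel '[[0.002,0.001,0.002,0,0,0],[0.002,0.001,0.002,0,0,0],[0.002,0.001,0.002,0,0,0],[0.002,0.001,0.002,0,0,0],[0.002,0.001,0.002,0,0,0],[0.002,0.001,0.002,0,0,0],[0.002,0.001,0.002,0,0,0]]' 1 60; python3 -m handwheel '[[0,0,-0.05,0,0,0],[0,0,-0.1,0,0,0],[0,0,-0.12,0,0,0],[0,0,-0.12,0,0,0]]';python3 - <<'E'
from h import *
s=arm.state();print(s['joint_positions'])
for z in(.15,.03):print(to([.526,.270,z],down(.071)))
E
```

```text
t: 3.92
tool_pos: [0.4567, -0.0145, 0.017]
tcp_rot: [-0.566, 3.09, -0.0]
force: [-2.2, 0.1, 5.7]
finger_gap: 0.225
grasp_force: 60.3
t: 4.42
tool_pos: [0.4573, -0.0148, 0.1375]
tcp_rot: [-0.565, 3.088, -0.002]
force: [0.0, 0.1, -2.9]
finger_gap: 0.225
grasp_force: 59.7
[-2.97351212e-01 -5.69685736e-02  2.01496158e+00 -1.07499052e-04
  1.18068520e+00 -2.23033177e+00]
(array([-0.1652,  0.2419, -0.0126]), array([8.000e-04, 3.300e-03, 1.862e+00]))
(array([-0.1649,  0.2421,  0.1074]), array([8.000e-04, 3.300e-03, 1.862e+00]))
```

```bash
python3 -m handwheel '[[-0.165,0.242,-0.012,0,0,1.862],[-0.165,0.242,-0.012,0,0,1.862],[-0.165,0.242,-0.012,0,0,1.862],[-0.165,0.242,-0.012,0,0,1.862],[-0.165,0.242,-0.012,0,0,1.862],[-0.165,0.242,-0.012,0,0,1.862],[-0.165,0.242,-0.012,0,0,1.862],[-0.165,0.242,-0.012,0,0,1.862],[-0.165,0.242,-0.012,0,0,1.862],[-0.165,0.242,-0.012,0,0,1.862]]'; python3 -m handwheel '[[0,0,0,0,0,0],[0,0,0,0,0,0],[0,0,0,0,0,0]]'; python3 - <<'E'
from h import *
s=arm.state();print(s['joint_positions'],s['finger_gap'])
print(to([.526,.270,.023],down(.071)))
for n in('top','side'):
    im=arm.read_camera(n); cv2.imwrite(f'pics/{n}1.png',im[:,:,::-1])
    for d in arm.mark_of(n,'stapler'): print(n,d['score'],w(n,d['centre']).round(3))
a=cv2.imread('pics/top1.png')[130:260,140:280];b=cv2.imread('pics/side1.png')[90:220,210:350]
cv2.imwrite('pics/m2.png',cv2.resize(np.hstack([a,b]),None,fx=2.8,fy=2.8,interpolation=cv2.INTER_CUBIC))
E
```

```text
t: 5.68
tool_pos: [0.5234, 0.2698, 0.1453]
tcp_rot: [-2.038, -2.387, 0.006]
force: [-0.3, 0.4, -2.7]
finger_gap: 0.22
grasp_force: 60.0
t: 6.05
tool_pos: [0.5248, 0.2702, 0.148]
tcp_rot: [-2.03, -2.397, 0.001]
force: [0.4, 0.2, -3.0]
finger_gap: 0.219
grasp_force: 60.0
[2.70935983e-01 2.72565268e-01 1.63399271e+00 4.16505849e-06
 1.23586167e+00 1.05679709e-01] 0.21861001776949698
(array([-0.0004,  0.0013,  0.125 ]), array([-0.0008,  0.0001,  0.0943]))
top 0.8 [0.383 0.101 0.002]
top 0.6 [ 0.335 -0.123 -0.001]
top 0.56 [0.521 0.269 0.126]
side 0.6 [0.526 0.263 0.132]
side 0.56 [ 0.342 -0.125 -0.004]
side 0.44 [ 0.387  0.103 -0.004]
```

View pics/m2.png

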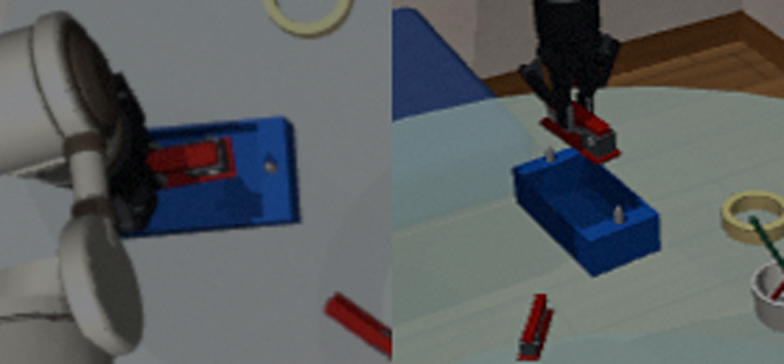

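The stapler hangs level over the case, aligned with it to within a few mm. Lower it and release.

```bash
python3 -m handwheel '[[0,0.001,0,0,0,0.094],[0,0.001,0.04,0,0,0.094],[0,0.001,0.08,0,0,0.094],[0,0.001,0.1,0,0,0.094],[0,0.001,0.115,0,0,0.094],[0,0.001,0.122,0,0,0.094],[0,0.001,0.125,0,0,0.094],[0,0.001,0.125,0,0,0.094],[0,0.001,0.125,0,0,0.094]]'
```

```text
t: 7.38
tool_pos: [0.5266, 0.2707, 0.0244]
tcp_rot: [2.142, 2.297, 0.002]
force: [0.4, 0.1, -2.6]
finger_gap: 0.22
grasp_force: 59.9
```

```bash
python3 -m handwheel '[[0,0,0.002,0,0,0],[0,0,0.002,0,0,0],[0,0,0.002,0,0,0]]'; python3 - <<'E'
from h import *
print(to([.526,.270,.022],down(.071)))
E
```

```text
t: 7.75
tool_pos: [0.5265, 0.2706, 0.022]
tcp_rot: [2.142, 2.297, 0.002]
force: [1.5, 0.2, 0.5]
finger_gap: 0.222
grasp_force: 60.3
(array([-0.0006, -0.0006,  0.    ]), array([ 0.0012, -0.0002, -0.0014]))
```

```bash
python3 -m handwheel '[[0,0,0,0,0,0],[0,0,0,0,0,0],[0,0,0,0,0,0],[0,0,0,0,0,0]]' 0.6; python3 -m handwheel '[[0,0,-0.02,0,0,0],[0,0,-0.06,0,0,0],[0,0,-0.12,0,0,0],[0,0,-0.18,0,0,0],[0,0,-0.24,0,0,0],[0,0,-0.24,0,0,0]]'; cat >> fit.py <<'E'
def covtool(P,h=.011): # TCP pose gripping the handle, tool y = -cover x
    M=P[0].as_matrix(); y=-M[:,0]; z=-M[:,2]; return P[1]+M[:,2]*h, R.from_matrix(np.c_[np.cross(y,z),y,z])
COV=pose(.516,-.286,.062,np.pi-.27,np.radians(-35))
E
python3 - <<'E'
from fit import *
p,r=covtool(COV,.09); print('pre',p,to(p,r)); print('hover',to([p[0],p[1],.28],down(-.27)), arm.state()['joint_positions'])
E
```

```text
t: 8.25
tool_pos: [0.526, 0.2704, 0.0216]
tcp_rot: [2.143, 2.297, -0.0]
force: [-0.6, -0.2, -0.8]
finger_gap: 0.4
grasp_force: 0.0
t: 9.0
tool_pos: [0.5292, 0.2715, 0.2704]
tcp_rot: [2.137, 2.292, 0.02]
force: [-0.8, -0.4, -0.1]
finger_gap: 0.403
grasp_force: 0.0
pre [ 0.56575166 -0.29976918  0.13572368] (array([-0.5728, -0.0053,  0.133 ]), array([0.6186, 0.0986, 0.331 ]))
hover (array([-0.5724, -0.0032, -0.0113]), array([ 0.0137, -0.0054,  0.3398])) [2.70982837e-01 1.74396395e-01 1.50179059e+00 3.74407492e-05
 1.45078686e+00 2.01194361e-01]
```

```bash
python3 -m handwheel '[[-0.573,-0.004,-0.01,0,0,0.34],[-0.573,-0.004,-0.01,0,0,0.34],[-0.573,-0.004,-0.01,0,0,0.34],[-0.573,-0.004,-0.01,0,0,0.34],[-0.573,-0.004,-0.01,0,0,0.34],[-0.573,-0.004,-0.01,0,0,0.34],[-0.573,-0.004,-0.01,0,0,0.34],[-0.573,-0.004,-0.01,0,0,0.34],[-0.573,-0.004,-0.01,0,0,0.34],[-0.573,-0.004,-0.01,0,0,0.34]]' 0.3; python3 - <<'E'
from fit import *
p,r=covtool(COV,.09); print('pre',to(p,r))
for n in('top','side'):
    im=arm.read_camera(n); cv2.imwrite(f'pics/{n}2.png',im[:,:,::-1])
    for d in arm.mark_of(n,'stapler'): print(n,d['score'],w(n,d['centre']).round(3))
    for d in arm.mark_of(n,'case'): print(n,d['score'],w(n,d['centre']).round(3))
a=cv2.imread('pics/top2.png')[140:250,150:270];b=cv2.imread('pics/side2.png')[120:230,220:340]
cv2.imwrite('pics/m3.png',cv2.resize(np.hstack([a,b]),None,fx=3,fy=3,interpolation=cv2.INTER_CUBIC))
E
```

```text
t: 10.25
tool_pos: [0.5607, -0.305, 0.271]
tcp_rot: [-2.504, -1.896, 0.001]
force: [-0.2, 0.2, -0.5]
finger_gap: 0.697
grasp_force: 0.0
pre (array([0.0064, 0.0036, 0.1353]), array([ 0.6099, -0.0012, -0.0048]))
top 0.74 [ 0.334 -0.122  0.002]
top 0.69 [0.524 0.266 0.004]
top 0.6 [0.383 0.104 0.   ]
top 0.83 [ 0.527  0.272 -0.003]
top 0.67 [0.526 0.267 0.002]
side 0.66 [ 0.386  0.102 -0.003]
side 0.62 [ 0.345 -0.126 -0.003]
side 0.55 [0.525 0.265 0.004]
side 0.75 [ 0.528  0.27  -0.005]
```

View pics/m3.png

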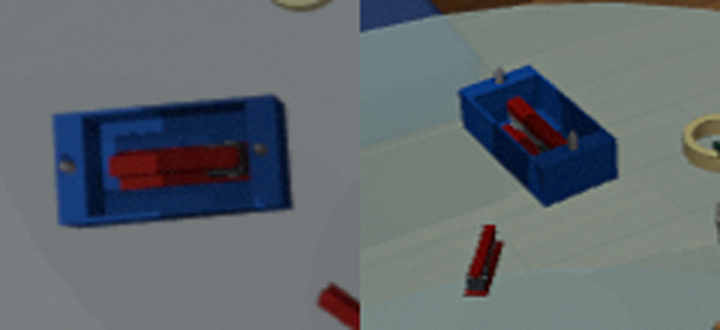

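The stapler stands in the middle of the case at crop (178,162), with both pins clear at (68,165) and (260,150). Next I'll tilt the tool for the cover.

```bash
python3 -m handwheel '[[0.006,0.003,0.02,0.12,0,0],[0.006,0.003,0.05,0.3,0,0],[0.006,0.003,0.08,0.45,0,0],[0.006,0.003,0.11,0.61,0,0],[0.006,0.003,0.135,0.61,0,0],[0.006,0.003,0.135,0.61,0,0],[0.006,0.003,0.135,0.61,0,0]]'; python3 - <<'E'
from fit import *
for h in(.09,.011): p,r=covtool(COV,h); print(h,to(p,r))
print(arm.state()['joint_positions'])
E
```

```text
t: 11.42
tool_pos: [0.5672, -0.297, 0.1411]
tcp_rot: [-2.085, -1.585, 0.495]
force: [-0.5, -0.0, 0.6]
finger_gap: 0.703
grasp_force: 0.0
0.09 (array([-0.0031,  0.0025,  0.0048]), array([ 0.0078,  0.0015, -0.0015]))
0.011 (array([-0.0029,  0.0019,  0.0838]), array([ 0.0078,  0.0015, -0.0015]))
[-0.58521741  0.89588235  0.8678954  -0.19206995  1.95061818 -0.33291958]
```

```bash
python3 -m handwheel '[[-0.003,0.002,0.03,0.008,0,0],[-0.003,0.002,0.055,0.008,0,0],[-0.003,0.002,0.072,0.008,0,0],[-0.003,0.002,0.08,0.008,0,0],[-0.003,0.002,0.081,0.008,0,0],[-0.003,0.002,0.081,0.008,0,0]]'; python3 - <<'E'
from fit import *
p,r=covtool(COV,.011); print(to(p,r))
im=arm.read_camera('side'); cv2.imwrite('pics/m4.png',cv2.resize(im[170:320,300:460,::-1],None,fx=4,fy=4,interpolation=cv2.INTER_CUBIC))
E
```

```text
t: 12.18
tool_pos: [0.5233, -0.288, 0.0707]
tcp_rot: [-2.076, -1.578, 0.502]
force: [0.3, 0.5, 0.4]
finger_gap: 0.702
grasp_force: 0.0
(array([-0.    , -0.0012,  0.0004]), array([-0.0042,  0.0006, -0.0009]))
```

View pics/m4.png

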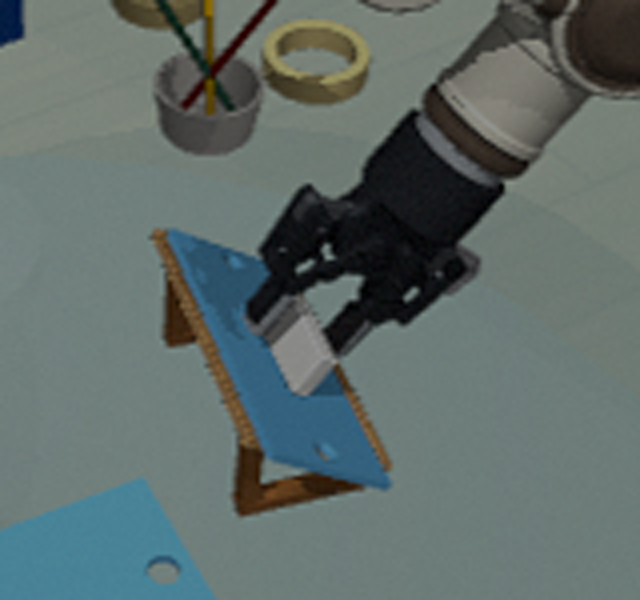

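The fingers straddle the handle near its middle at (290,350). Grip it, then lift along the normal.

```bash
python3 -m handwheel '[[0,-0.001,0,0,0,0],[0,-0.001,0,0,0,0],[0,-0.001,0,0,0,0],[0,-0.001,0,0,0,0],[0,-0.001,0,0,0,0],[0,-0.001,0,0,0,0],[0,-0.001,0,0,0,0]]' 1 80; python3 -m handwheel '[[0,0,-0.02,0,0,0],[0,0,-0.05,0,0,0],[0,0,-0.09,0,0,0],[0,0,-0.13,0,0,0],[0,0,-0.16,0,0,0],[0,0,-0.16,0,0,0],[0,0,-0.16,0,0,0]]';  python3 - <<'E'
from fit import *
s=arm.state(); p=s['tool_pos']; print(to([p[0]-.03,p[1]+.02,.26],down(-.27)), s['joint_positions'])
E
```

```text
t: 13.1
tool_pos: [0.5214, -0.2872, 0.0705]
tcp_rot: [-2.072, -1.576, 0.504]
force: [-2.7, 1.4, 4.9]
finger_gap: 0.147
grasp_force: 79.4
t: 13.98
tool_pos: [0.6103, -0.3116, 0.1979]
tcp_rot: [-2.071, -1.575, 0.504]
force: [-0.6, 0.4, -2.4]
finger_gap: 0.148
grasp_force: 78.9
(array([ 0.0113, -0.064 , -0.0306]), array([-0.6203, -0.001 , -0.    ])) [-0.5708381   1.03892076  0.53089304 -0.20774476  2.16067792 -0.36425065]
```

```bash
python3 -m handwheel '[[0.011,-0.03,-0.03,-0.15,0,0],[0.011,-0.064,-0.03,-0.3,0,0],[0.011,-0.064,-0.03,-0.45,0,0],[0.011,-0.064,-0.03,-0.62,0,0],[0.011,-0.064,-0.03,-0.62,0,0],[0.011,-0.064,-0.03,-0.62,0,0],[0.011,-0.064,-0.03,-0.62,0,0]]';  python3 - <<'E'
from fit import *
s=arm.state(); print(s['tool_pos'],s['finger_gap'],to([.526,.270,.20],down(.071)), s['joint_positions'])
E
```

```text
t: 14.85
tool_pos: [0.5815, -0.2926, 0.2615]
tcp_rot: [2.499, 1.901, 0.001]
force: [-0.9, 1.1, -1.8]
finger_gap: 0.147
grasp_force: 79.0
[ 0.58145685 -0.29264086  0.26149529] 0.14656617227203397 (array([ 0.5274, -0.2037,  0.0611]), array([ 0.0014,  0.0004, -0.3412])) [-6.51684264e-01  3.35206066e-01  1.32788339e+00  3.31756005e-04
  1.47711897e+00 -3.81559068e-01]
```

```bash
python3 -m handwheel '[[0.04,-0.015,0,0,0,-0.03],[0.1,-0.04,0,0,0,-0.07],[0.16,-0.06,0,0,0,-0.11],[0.22,-0.085,0,0,0,-0.15],[0.28,-0.11,0,0,0,-0.19],[0.34,-0.13,0,0,0,-0.23],[0.4,-0.155,0,0,0,-0.27],[0.46,-0.18,0.02,0,0,-0.31],[0.51,-0.198,0.04,0,0,-0.341],[0.527,-0.204,0.06,0,0,-0.341]]'; python3 -m handwheel '[[0,0,0,0,0,0],[0,0,0,0,0,0],[0,0,0,0,0,0]]'; python3 - <<'E'
from fit import *
s=arm.state(); print(s['tool_pos'],s['finger_gap'],to([.526,.270,.14],down(.071)))
E
```

```text
t: 16.1
tool_pos: [0.5253, 0.2739, 0.201]
tcp_rot: [2.136, 2.301, 0.003]
force: [0.0, -0.4, -2.3]
finger_gap: 0.146
grasp_force: 79.1
t: 16.48
tool_pos: [0.526, 0.2695, 0.2024]
tcp_rot: [2.141, 2.295, 0.004]
force: [0.2, -0.3, -1.7]
finger_gap: 0.147
grasp_force: 78.9
[0.52602812 0.26952333 0.20242811] 0.1474211772259488 (array([ 0.0005, -0.0002,  0.0624]), array([ 0.0039,  0.0006, -0.0018]))
```

```bash
python3 -m handwheel '[[0,0,0.02,0.004,0,-0.002],[0,0,0.045,0.004,0,-0.002],[0,0,0.062,0.004,0,-0.002],[0,0,0.067,0.004,0,-0.002],[0,0,0.067,0.004,0,-0.002],[0,0,0.067,0.004,0,-0.002]]'; python3 - <<'E'
from ov import *
s=arm.state(); p=s['tool_pos']; r=R.from_rotvec(s['tcp_rot']); print(p,to([.526,.270,.14],down(.071)))
# cover x=-tool y, z=-tool z
M=r.as_matrix(); x=-M[:,1]; z=-M[:,2]; C=(R.from_matrix(np.c_[x,np.cross(z,x),z]), p-.011*z)
tl=[]
for n in('top','side'):
    im=np.ascontiguousarray(arm.read_camera(n)[:,:,::-1]); cv2.imwrite(f'pics/{n}3.png',im)
    for d in arm.mark_of(n,'cover'): print(n,round(d['score'],2),w(n,d['centre']).round(4))
    c=px(n,C[1]); x0,y0=int(c[0])-50,int(c[1])-62; t=cv2.resize(im[y0:y0+125,x0:x0+100],None,fx=4,fy=4,interpolation=cv2.INTER_CUBIC)
    L=rect(.05,.1,.0); draw(t,n,C,L,4,x0,y0,(0,255,255))
    for y in(.086,-.086): draw(t,n,C,circ(0,y,.006,.0075),4,x0,y0,(0,255,0)); draw(t,n,pose(.526,.270,0,.071),[[0,y,.055],[0,y,.077]],4,x0,y0,(0,0,255))
    draw(t,n,pose(.526,.270,0,.071),rect(.05,.1,.055),4,x0,y0,(0,128,255)); tl.append(t)
cv2.imwrite('pics/m5.png',np.hstack(tl)); print(C[1])
E
```

```text
t: 17.23
tool_pos: [0.5256, 0.2704, 0.1353]
tcp_rot: [2.139, 2.301, -0.0]
force: [-0.6, 0.2, -1.9]
finger_gap: 0.149
grasp_force: 79.0
[0.52558331 0.27043245 0.13527333] (array([-0.0005,  0.0004, -0.0047]), array([-0.0001,  0.0003,  0.0016]))
top 0.66 [ 0.2505 -0.3679  0.053 ]
top 0.63 [0.5273 0.2692 0.1224]
side 0.73 [0.528  0.2694 0.1253]
side 0.67 [ 0.2548 -0.3737  0.0475]
[0.52558209 0.27042928 0.12427333]
```

View pics/m5.png

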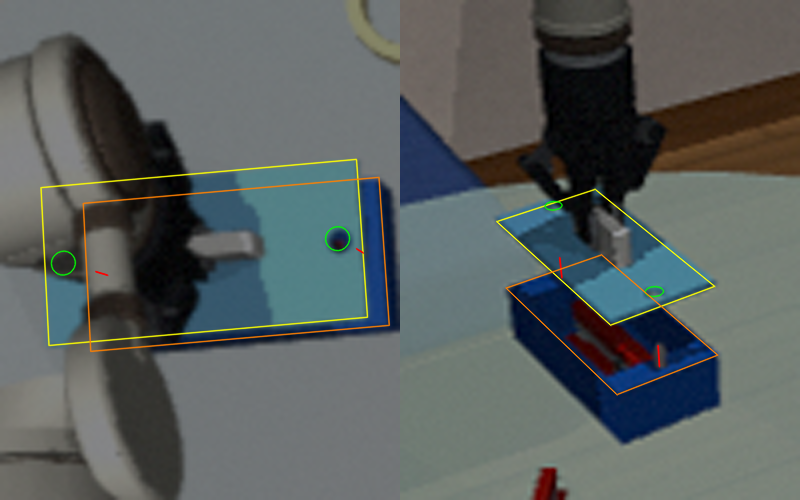

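The cover matches its overlay to under 1 px, with the right hole at (338,239). I'll check the pin positions to sub-pixel in the earlier unobstructed pictures.

```bash
python3 - <<'E'
from fit import *
from scipy.optimize import least_squares
obs=[]
for n,I in(('top','pics/top2.png'),('side','pics/side2.png')):
  I=cv2.imread(I); S=cv2.cvtColor(I,cv2.COLOR_BGR2HSV).astype(float)
  for y in(.086,-.086):
    P=pts(pose(.526,.270,0,.071),[[0,y,.066]])[0]; u,v=np.round(px(n,P)).astype(int)
    k=6; W=np.clip(150-S[v-k:v+k+1,u-k:u+k+1,1],0,None)*(S[v-k:v+k+1,u-k:u+k+1,2]>60)
    m=(W>20).astype(np.uint8); c,l,st,_=cv2.connectedComponentsWithStats(m); 
    yy,xx=np.mgrid[-k:k+1,-k:k+1]
    j=[(np.hypot(xx[l==i].mean(),yy[l==i].mean()),i) for i in range(1,c) if st[i,4]>3]; i=min(j)[1]; W=W*(l==i)
    uv=np.array([u+(W*xx).sum()/W.sum(),v+(W*yy).sum()/W.sum()]); print(n,y,uv.round(1),'pred',np.round(px(n,P),1),st[i]); obs.append((n,y,uv))
f=lambda q,s:np.ravel([np.array(px(n,pts(pose(q[0],q[1],0,q[2]),[[0,y,.066]])[0]))-uv for n,y,uv in obs if n in s])
for s in(('top',),('side',),('top','side')): r=least_squares(f,[.526,.27,.07],args=(s,)); print(s,r.x.round(4),r.fun.round(1))
E
```

```text
top 0.086 [168.2 195.2] pred [172.  194.9] [ 0  0  9 13 55]
top -0.086 [235.4 188.6] pred [236.5 189.2] [4 5 3 2 5]
side 0.086 [265.4 141.5] pred [265.7 144.4] [  0   0  13  10 102]
side -0.086 [290.7 166.7] pred [290.2 166.5] [ 6  3  3  6 14]
('top',) [0.5265 0.2764 0.0834] [ 1.4 -0.1 -1.3  0.1]
('side',) [0.5299 0.2772 0.0641] [ 0.6  1.7 -0.5 -1.4]
('top', 'side') [0.5275 0.2763 0.0775] [ 1.4 -0.7 -1.3 -0.1 -0.2  2.1 -0.7 -1.2]
```

```bash
python3 -m handwheel '[[0,0,0.01,0,0,0],[0,0,0.025,0,0,0],[0,0,0.036,0,0,0],[0,0,0.041,0,0,0],[0,0,0.041,0,0,0],[0,0,0.041,0,0,0]]'; python3 - <<'E'
from fit import *
s=arm.state(); p=s['tool_pos'];print(p,to([.526,.270,.066],down(.071)))
tl=[]
for n in('top','side'):
    im=np.ascontiguousarray(arm.read_camera(n)[:,:,::-1]); cv2.imwrite(f'pics/{n}4.png',im)
    q=pts(pose(.526,.270,0,.071),[[0,-.086,.077]])[0]; c=px(n,q); x0,y0=int(c[0])-24,int(c[1])-28
    t=cv2.resize(im[y0:y0+50,x0:x0+50],None,fx=8,fy=8,interpolation=cv2.INTER_CUBIC); tl.append(t); print(n,x0,y0,px(n,q))
cv2.imwrite('pics/m6.png',np.hstack(tl))
E
```

```text
t: 18.18
tool_pos: [0.5252, 0.2703, 0.0937]
tcp_rot: [-2.139, -2.3, 0.002]
force: [-0.2, 0.0, -1.2]
finger_gap: 0.151
grasp_force: 79.0
[0.52518141 0.27034223 0.09367101] (array([-0.0004,  0.0008,  0.0277]), array([-0.0011,  0.0005,  0.0016]))
top 211 160 (np.float64(235.60457255861502), np.float64(188.71389621924286))
side 266 135 (np.float64(290.0590778885746), np.float64(163.85400983060367))
```

View pics/m6.png

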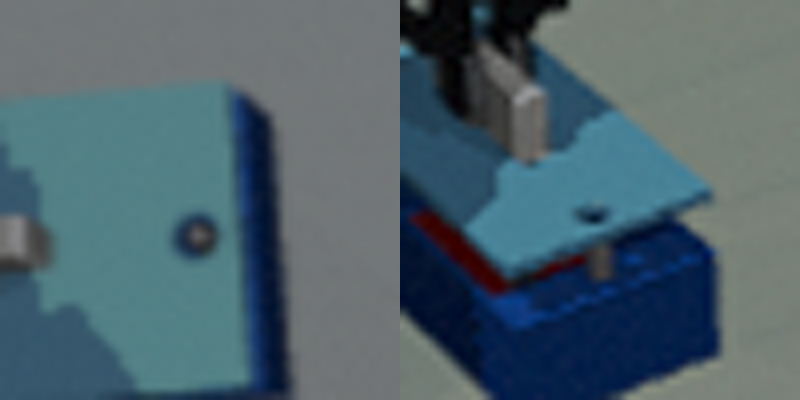

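The top view shows the pin tip at (200,234) inside the hole at (195,236). That offset is what parallax predicts, so the two are centred. Lower gently.

```bash
python3 -m handwheel '[[0,0.0008,0.005,0,0,0],[0,0.0008,0.01,0,0,0],[0,0.0008,0.015,0,0,0],[0,0.0008,0.02,0,0,0],[0,0.0008,0.023,0,0,0],[0,0.0008,0.025,0,0,0],[0,0.0008,0.025,0,0,0]]'
```

```text
t: 19.15
tool_pos: [0.5254, 0.2702, 0.068]
tcp_rot: [-2.139, -2.3, 0.003]
force: [0.7, 0.7, -1.6]
finger_gap: 0.152
grasp_force: 79.0
```

```bash
python3 -m handwheel '[[0,0,0.001,0,0,0],[0,0,0.002,0,0,0],[0,0,0.002,0,0,0]]'
```

```text
t: 19.52
tool_pos: [0.5255, 0.2702, 0.0662]
tcp_rot: [-2.139, -2.3, 0.003]
force: [-0.3, -0.2, -0.5]
finger_gap: 0.149
grasp_force: 79.1
```

```bash
python3 -m handwheel '[[0,0,0.001,0,0,0],[0,0,0.001,0,0,0],[0,0,0.001,0,0,0]]'
```

```text
t: 19.9
tool_pos: [0.5256, 0.2703, 0.0661]
tcp_rot: [-2.139, -2.3, 0.003]
force: [-2.3, -1.4, 4.0]
finger_gap: 0.152
grasp_force: 80.1
```

Contact comes at the expected height. Release, go up and clear.

```bash
python3 -m handwheel '[[0,0,0,0,0,0],[0,0,0,0,0,0],[0,0,0,0,0,0],[0,0,0,0,0,0],[0,0,0,0,0,0]]' 0.5; python3 -m handwheel '[[0,0,-0.01,0,0,0],[0,0,-0.03,0,0,0],[0,0,-0.07,0,0,0],[0,0,-0.12,0,0,0],[0,0,-0.17,0,0,0],[0.1,0,-0.19,0,0,0],[0.16,0,-0.19,0,0,0],[0.2,0,-0.19,0,0,0],[0.2,0,-0.19,0,0,0],[0.2,0,-0.19,0,0,0]]'; python3 - <<'E'
from ov import *
C=pose(.526,.270,.055,.071); tl=[]
for n in('top','side'):
    im=np.ascontiguousarray(arm.read_camera(n)[:,:,::-1]); cv2.imwrite(f'pics/{n}5.png',im)
    for d in arm.mark_of(n,'cover')[:2]: print(n,round(d['score'],2),w(n,d['centre']).round(4))
    c=px(n,C[1]); x0,y0=int(c[0])-50,int(c[1])-55; t=cv2.resize(im[y0:y0+110,x0:x0+100],None,fx=4,fy=4,interpolation=cv2.INTER_CUBIC)
    draw(t,n,C,rect(.05,.1,.006),4,x0,y0,(0,255,255)); tl.append(t)
cv2.imwrite('pics/m7.png',np.hstack(tl))
E
```

```text
t: 20.52
tool_pos: [0.5255, 0.2702, 0.0651]
tcp_rot: [-2.139, -2.3, 0.003]
force: [-0.4, 0.5, 0.3]
finger_gap: 0.502
grasp_force: 0.0
t: 21.78
tool_pos: [0.5112, 0.4704, 0.2561]
tcp_rot: [-2.138, -2.302, 0.002]
force: [-0.2, 0.0, 0.2]
finger_gap: 0.501
grasp_force: 0.0
top 0.97 [0.5254 0.2672 0.0557]
top 0.71 [ 0.2524 -0.3675  0.0535]
side 0.88 [ 0.2577 -0.3748  0.049 ]
side 0.73 [0.5277 0.2669 0.0525]
```

View pics/m7.png

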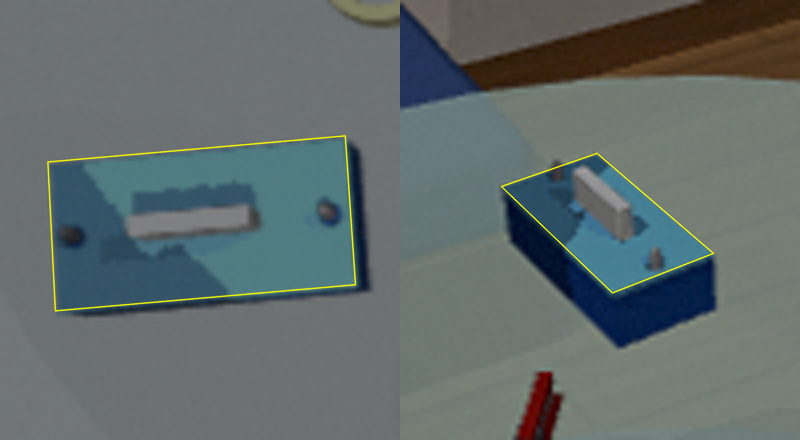

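The cover lies flat on the rim. Both pins stand through the holes, at (70,236) and (328,211) in the top view, and the outline matches. Hand in.

```bash
python3 -c "
from rig import arm
print(arm.sign_off())"
```

```text
the job is handed in; nothing more can be done
None
```

The red stapler stands in the pencil case, and the cover lies flat on the rim over both pins. I handed the job in at about 22 s of the 69 s allowed; `sign_off` returned no verdict.

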